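Lock the quarter-turn anchor into the docking track

ROBOT

A 6-joint arm with a two-finger parallel gripper is mounted at the origin on the work surface. World frame = base frame: x ahead of the robot, y to its left, z up, the work surface at z = 0. Lengths are in m, angles in degrees, forces in N, time in s.
With the tool pointing down it reaches from about 0.375 to 0.925 m from the base axis. Payload 5.7 kg.
Tool frame: the origin (TCP) lies midway between the tips of the shut fingers; the grasp point (between the pads) lies 19 mm behind it (grip_depth is the distance from the TCP to the grasp point, in m); z points along the fingers, y is the line along which they close (so a half turn about z gives the same grasp; the last joint's range is limited). The gripper opens to 85 mm and grips with 20 to 120 N. Pads are 22 mm wide; open, the fingers measure 114 mm over their backs; the gripper's body (76 mm by 85 mm) begins 54 mm behind the grasp point. The pads swing forward as they close: fully open they stand 13 mm farther back than shut.
Start: joints at [-78.444, 20.558, 86.54, -0, 72.909, -6.595], TCP at [0.187, -0.57, 0.198] pointing down, gripper open.
Joint ranges: [-170.27, 170.27], [-57.76, 135], [12.27, 136.19], [-55.21, 235.2], [11.17, 155.16], [-170.74, 170.74]. Speed limits (degrees/s): [136.94, 136.94, 180, 180, 180, 180].

INTERFACE

Orientations are given as [roll, pitch, yaw] about the fixed x, y, z axes, in that order (R = Rz(yaw) Ry(pitch) Rx(roll)).
In Python, from rig import observe, get_image, finish_job, search_frame, outline_of, grip_depth gives the robot as it stands.
- The arm moves only by the shell command python3 -m jog 'ROWS' [FORCE]. ROWS is JSON, a list of rows, each an object of numbers: "ax", "ay", "az": the turn, a rotation vector about the tool's x, y, z in rad; "tx", "ty", "tz": the shift along the tool's x, y, z in mm; "gripper": the closure in counts, from 0 (fully open) to 255 (shut). In form: [{"ax": .., "ay": .., "az": .., "tx": .., "ty": .., "tz": .., "gripper": ..}, ...]. A call has 1 to 10 rows; each row shifts and turns the commanded pose from where the row before left it, along the tool's axes as they then stand; what a row does not reach is not made up. A row lasts 1/12 s, in which the tool goes at most 41.7 mm and 7.16 degrees, less where a joint would pass 70% of its speed; a pose out of reach is approached as far as the arm can. A call with a gripper value outside its range is refused whole. The fingers move at their own pace and stop on an object; FORCE is the grip in N (left out, the last holds). Time passes only in rows, so rows that do not move let the fingers close. It gives the time, the measured TCP pose, the force, the opening and the grip force at its end, in the units of the state.
- observe(): the state, without advancing time (a new reading comes with each control period).
- get_image(name): name is "scene" or "top" or "wrist"; returns a dict with "color" (480x640x3 uint8, red, green, blue), "z_map" (480x640 float32, m along the optical axis (not along the pixel's ray), 0 where there is no reading), "fx", "fy", "cx", "cy" (pixels), "k1" (the pictures are not rectified: a ray, as slopes to the right and down, at radius r is drawn at 1 + k1 r^2 times it, then the intrinsics apply), "origin" and "orientation" of the camera in the world; the wrist camera has in their place "mount" (4x4, takes a point from camera to tool coordinates, whose origin is the TCP and whose axes are the flange's). Camera axes: x right, y down, z forward; pixel columns grow to the right and rows downward; lengths in m; the calibration is good to about 2 mm. A picture is of the moment at which its call begins: read the wrist's pose just before it.
- finish_job(): hands the job in; it is judged then, once.
Trained networks look in the newest picture that a camera, given by its name, has taken for a name from the list of things; names that differ only in an ending like _2 or _b are one class to them, and where a whole thing is asked for, a point or a joint stands for the part that bears it (a point fixed in the world has none). Each returns a list of dicts, best first, with "conf" (0 to 1); they miss things now and then, are a little off and sometimes report something else, mostly with a low value. They report only what shows in the picture. A call takes as long as a camera call. They do not tell look-alikes from the thing itself.
- search_frame(name, camera): "extent" ([left, top, right, bottom] in pixels, round what is visible of it).
- outline_of(name, camera): "pixels" (480x640 bool, what is visible of it) and "extent" ([left, top, right, bottom] in pixels, round what is visible of it).
The state is a dict: "time": time; "qpos": joint angles; "qd": joint speeds; "effort": joint torques, N m; "tcp_pos": TCP position; "orientation": TCP orientation; "wrist_force": force on the tool from outside, world axes, zero at the start; "torque": the same for the moment, N m; "gripper_width": finger opening in m; "grasp_force": force on a finger pad.
Only numpy, scipy, OpenCV 4.12 (cv2) and the standard library are available. Lean on these libraries where they do the work, as an engineer would, in place of code of your own. Each camera call takes 0.05 s, during which the arm holds its last target. There are 200 camera calls.

TASK

The docking plate beside the analyser needs its steel quarter-turn anchor back before a tube rack can be fixed to it. Take the bar-handled anchor (not the round-knobbed plug) out of the grey parking block, feel gently along the aluminium track until its foot drops lengthwise into the oblong mouth, then press it down against the spring, turn it a quarter turn clockwise and let it rise so that it is locked. Never lean hard on the plate, and leave everything else where it stands.

Things in the scene. Friction and masses are not known exactly. Their poses are not given: they have to be found in the camera images.
- anchor: Loose plain steel quarter-turn anchor (T-nut), about 0.12 kg. Origin: centre of the foot's underside; z up; x along the foot. Foot 32 (x) x 13 (y) x 6 mm; neck 12 mm diameter, z 6 to 21; collar 32 mm diameter, z 21 to 25; above it a bar handle. A half turn about z gives the same shape. Starts hanging by its collar in a hole of the block, origin 3 mm above the table: lift straight up.
- anchor_grip (a point): Centre of the anchor's bar handle, 40 mm above the anchor's origin. The bar is 36 (anchor's x) x 14 (y) x 30 mm high, z 25 to 55: it lies over the foot and shows its direction. Pinch it across the 14 mm, from above, clear of the collar.
- plug: Loose round-knobbed steel plug of the anchor's height and collar, origin at the centre of its underside, knob 26 mm diameter. It hangs in the other hole of the block, 68 mm from the anchor along the block's x. Leave it alone.
- block: Fixed grey plastic parking block 140 (x) x 64 (y) x 24 mm high, origin at the centre of its underside, z up. Two through holes 37 (x) x 18 mm (y) at x = -34 and +34 mm; the anchor and the plug hang in them, either way round, the anchor's foot along the block's x.
- dock: Fixed white docking plate 250 (x) x 100 (y) x 12 mm, origin at the centre of its underside, z up. On it, along its x and centred in y, is an aluminium track 150 x 70 mm with a flat top 44 mm above the origin. The track is clamped anywhere from -15 to +15 mm along the dock's x; this is NOT reported and it will not shift. Keep contact forces on dock and track under 30 N.
- dock_face (a point): Point over the dock's origin at the height of the track's flat top (44 mm); axes as the dock's. The mouth, a slot 36 (x) x 16.5 mm (y) with a 1.5 mm chamfer through a roof 8 mm thick, is at the track's middle, so its centre is within 15 mm of this point along x: find it by sliding the foot, lengthwise, lightly on the top along x, or by eye.
- dock_pad (a point): Point 32 mm above the dock's origin, height of the sprung pad under the mouth (it shifts along x with the track). The anchor's origin rests about here once dropped in. Pushing down takes 2 N at first plus 1 N per mm; after 9 mm the collar meets the track's top, rigidly (origin 23 mm above the dock's). The foot can turn only when at least 5 mm down.
- dock_lock (a point): Point 30 mm above the dock's origin: height of the anchor's origin when locked. Turn clockwise seen from above while pressed (the other way is blocked); solid stops end the turn at 90 degrees, give or take 4. Then let go (no pulling): the spring lifts the foot between ridges against the roof: locked crosswise, collar 7 mm above the track's top.
- reagent_a: Loose white reagent bottle 44 mm diameter, 85 mm tall, origin at the centre of its base. Leave it alone.
- reagent_b: Loose white reagent bottle, the same as reagent_a. Leave it alone.
- vial: Loose amber vial 32 mm diameter, 55 mm tall, origin at the centre of its base. Leave it alone.
Things that resemble listed ones, but are neither listed nor needed, are in the scene too. What is shaped like the anchor but blue or purple is not meant.

How it is judged:
By the outcome, as a careful person would: the job done as asked, in the order asked, and still so for the second after the job is handed in, with the robot touching nothing.
It also fails if it takes over 67 s, if anything falls off the work surface, if the arm or the gripper's body presses on something with over 40 N, if the wrist force passes 120 N, or if a joint passes its speed limit or range.

## Working session

There is one attempt and no reset: what is moved stays moved. The work goes in short steps, Python scripts to look and compute and a shell command to move; the robot and the scene stay as the last step left them, time stands still between calls to the robot, and variables do not carry over. Pictures are saved under pics/ and viewed, at most 10 in all, crops included, and the job is handed in when it is done.

```bash
mkdir -p pics; ls
cat > h.py <<'E'
import numpy as np, cv2
from scipy.spatial.transform import Rotation as R
from rig import *
def pose(s): 
    T=np.eye(4); T[:3,:3]=R.from_euler('xyz',s['orientation'],degrees=True).as_matrix(); T[:3,3]=s['tcp_pos']; return T
def cam(name):
    s=observe(); im=get_image(name)
    if name=='wrist': im['T']=pose(s)@np.array(im['mount'])
    else:
        T=np.eye(4); o=np.array(im['orientation'],float)
        T[:3,:3]=o if o.shape==(3,3) else R.from_euler('xyz',o,degrees=True).as_matrix()
        T[:3,3]=im['origin']; im['T']=T
    return im
def pts(im,uv,z=None):
    """pixels Nx2 -> world, from depth"""
    uv=np.atleast_2d(np.array(uv,float))
    K=np.array([[im['fx'],0,im['cx']],[0,im['fy'],im['cy']],[0,0,1]])
    n=cv2.undistortPoints(uv[:,None],K,np.array([im['k1'],0,0,0.]))[:,0]
    d=np.c_[n,np.ones(len(n))]@im['T'][:3,:3].T
    if z is None:
        i=uv.round().astype(int); dep=im['z_map'][i[:,1],i[:,0]]
    else: dep=(z-im['T'][2,3])/d[:,2]
    return im['T'][:3,3]+d*dep[:,None]
def proj(im,p):
    c=(np.atleast_2d(p)-im['T'][:3,3])@im['T'][:3,:3]; n=c[:,:2]/c[:,2:]
    r=(n**2).sum(1,keepdims=True); n=n*(1+im['k1']*r)
    return n*[im['fx'],im['fy']]+[im['cx'],im['cy']]
def save(im,f,box=None,s=1):
    c=im['color'][:,:,::-1]
    if box: c=c[box[1]:box[3],box[0]:box[2]]
    cv2.imwrite('pics/'+f,cv2.resize(c,None,fx=s,fy=s,interpolation=cv2.INTER_CUBIC))
E
python3 - <<'E'
from h import *
print(observe(), grip_depth)
im=cam('top'); save(im,'top.png'); print(im['orientation'],im['origin'],im['k1'],im['fx'])
for n in ['anchor','plug','block','dock','reagent_a','vial']:
    for d in search_frame(n,'top'):
        e=np.array(d['extent']); c=(e[:2]+e[2:])/2
        print(n,round(d['conf'],2),e.round(),pts(im,c).round(3))
s=cam('scene'); save(s,'scene.png')
E
```

```text
pics
{'time': 0.0, 'qpos': array([-7.84410542e+01,  2.05987640e+01,  8.66012036e+01, -9.32416736e-04,
        7.29062608e+01, -6.59413703e+00]), 'qd': array([-0.03596872,  0.01758355,  0.07189865,  0.06161294, -0.01153271,
        0.01604753]), 'effort': array([ 1.04733910e-03, -5.27617264e+01, -2.78623617e+01, -2.96941416e-04,
        1.31994439e-02, -6.90319823e-06]), 'tcp_pos': array([ 0.18677549, -0.56939872,  0.19733029]), 'orientation': array([-1.79894372e+02, -1.13139599e-02,  1.81533473e+01]), 'wrist_force': array([0.34704561, 0.3533979 , 0.02762923]), 'torque': array([ 0.03314927, -0.00126333,  0.03261295]), 'grasp_force': 0.0, 'gripper_width': 0.08549635984260748} 0.0187
[-170.87999496    1.10313057  -91.67251103] [0.40529158 0.08002457 0.99226499] -0.04928269042587251 513.9608542863756
anchor 0.74 [272. 295. 290. 321.] [[0.422 0.165 0.056]]
anchor 0.6 [268. 249. 292. 268.] [[0.512 0.166 0.059]]
anchor 0.5 [213. 233. 230. 257.] [[0.543 0.276 0.041]]
anchor 0.4 [171. 194. 197. 223.] [[0.609 0.34  0.071]]
plug 0.61 [286. 217. 304. 236.] [[0.571 0.137 0.058]]
plug 0.23 [380. 174. 458. 312.] [[ 0.535 -0.092  0.044]]
block 0.46 [330. 268. 351. 289.] [[0.472 0.055 0.056]]
block 0.15 [289. 216. 306. 234.] [[0.574 0.132 0.056]]
dock 0.58 [379. 171. 458. 312.] [[ 0.541 -0.098  0.014]]
reagent_a 0.9 [176. 196. 200. 223.] [[0.609 0.335 0.063]]
reagent_a 0.83 [324. 146. 347. 178.] [[0.69  0.058 0.063]]
vial 0.67 [333. 269. 353. 290.] [[0.47  0.051 0.058]]
vial 0.24 [260. 199. 320. 282.] [[0.549 0.149 0.025]]
```

View pics/top.png

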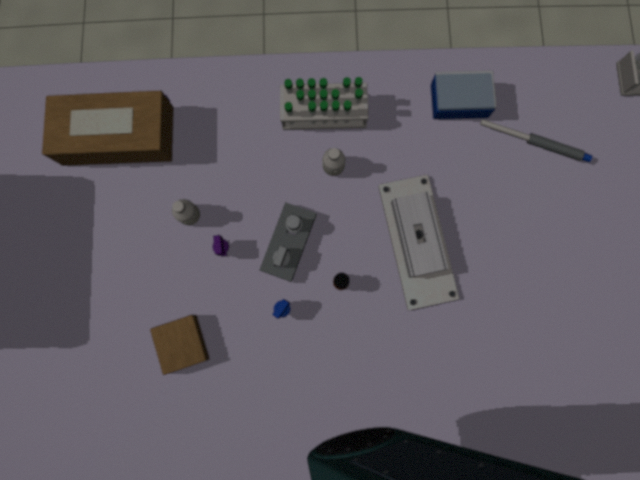

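Run:
```python
from h import *
im=cam('top'); save(im,'crop.png',(160,150,480,350),2.5)
```

```text
(no output)
```

View pics/crop.png

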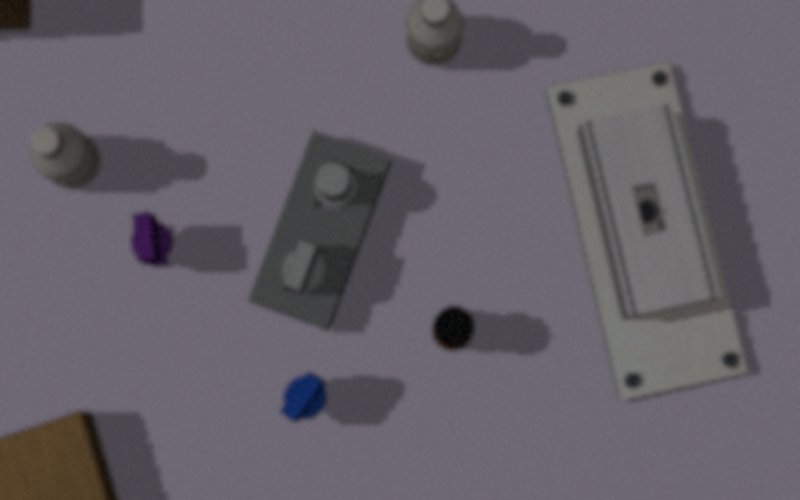

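The scene shows four possible anchors. The grey bar handle in the block is at about (281,257). The look-alikes are the round-knobbed plug at (293,224), the blue loose one at (282,308) and the purple loose one at (220,245). I choose (281,257). The mouth shows on the track at about (420,235).

Run:
```python
from h import *
im=cam('top')
v,u=np.mgrid[0:480,0:640]; uv=np.c_[u.ravel(),v.ravel()]
P=pts(im,uv); 
def rect(c,r,z0,z1):
    m=(np.hypot(*(P[:,:2]-c).T)<r)&(P[:,2]>z0)&(P[:,2]<z1)
    q=P[m]; b=cv2.minAreaRect((q[:,:2]*1000).astype(np.float32)); print(m.sum(),np.median(q,0).round(4),q.mean(0).round(4),b)
rect([.512,.166],.028,.050,.066)
rect([.571,.137],.028,.050,.066)
rect([.545,.15],.09,.018,.030)
rect([.54,-.09],.16,.007,.018)
rect([.54,-.09],.12,.036,.052)
print(pts(im,[[420,235]],z=.044))
w=get_image('wrist'); print(np.array(w['mount']).round(3),w['fx'],w['k1'])
```

```text
157 [0.5169 0.1653 0.0582] [0.5174 0.1657 0.058 ] ((517.7796630859375, 165.6782989501953), (14.748686790466309, 36.08545684814453), 70.37154388427734)
154 [0.5805 0.1401 0.0583] [0.5803 0.1405 0.0582] ((580.5438842773438, 140.935546875), (24.15262222290039, 24.325712203979492), 89.3001480102539)
2034 [0.5483 0.1531 0.0247] [0.548  0.1531 0.0248] ((549.6468505859375, 153.33193969726562), (64.58900451660156, 140.65940856933594), 68.17227935791016)
3520 [ 0.4973 -0.0939  0.0125] [ 0.529  -0.0944  0.0125] ((541.1824340820312, -80.93608093261719), (250.7559814453125, 135.25537109375), 10.050153732299805)
2910 [ 0.5521 -0.0953  0.0444] [ 0.5525 -0.0951  0.0444] ((553.73583984375, -95.5452880859375), (151.0662384033203, 71.68862915039062), 10.363825798034668)
[[ 0.54937063 -0.09542138  0.044     ]]
[[ 0.    -0.961 -0.275  0.07 ]
 [ 1.     0.001 -0.001  0.001]
 [ 0.001 -0.275  0.961 -0.176]
 [ 0.     0.     0.     1.   ]] 410.6600986029291 -0.06861082302684995
```

```bash
python3 -m jog '[{"tx":27.1,"ty":-29.8},{"tx":27.1,"ty":-29.8},{"tx":27.1,"ty":-29.8},{"tx":27.1,"ty":-29.8},{"tx":27.1,"ty":-29.8},{"tx":27.1,"ty":-29.8},{"tx":27.1,"ty":-29.8},{"tx":27.1,"ty":-29.8},{"tx":27.1,"ty":-29.8},{"tx":27.1,"ty":-29.8}]' 40
python3 -m jog '[{"tx":27.1,"ty":-29.8},{"tx":27.1,"ty":-29.8},{"tx":27.1,"ty":-29.8},{"tx":27.1,"ty":-29.8},{"tx":27.1,"ty":-29.8},{"tx":27.1,"ty":-29.8},{"tx":27.1,"ty":-29.8},{"tx":27.1,"ty":-29.8},{"tx":27.1,"ty":-29.8},{"tx":27.1,"ty":-29.8}]'
python3 -m jog '[{"az":-0.122},{"az":-0.122},{"az":-0.122},{"az":-0.122},{"az":-0.122},{"az":-0.122},{"az":-0.122},{"az":-0.122},{"az":-0.122},{"az":-0.122}]'
python3 -m jog '[{"az":-0.122},{"az":-0.122},{"az":-0.122},{"az":-0.122},{"az":-0.122},{"az":-0.122},{"az":-0.122},{"az":-0.122},{"az":-0.122},{"az":-0.122},{}]'
python3 -m jog '[{"az":-0.122},{"az":-0.122},{"az":-0.122},{"az":-0.122},{"az":-0.122},{"az":-0.122},{"az":-0.122},{"az":-0.122},{"az":-0.122},{"az":-0.122}]'
cat > m.py <<'E'
from h import *
def rects(im,specs):
    v,u=np.mgrid[0:480:2,0:640:2]; uv=np.c_[u.ravel(),v.ravel()]; P=pts(im,uv); P=P[im['z_map'][uv[:,1],uv[:,0]]>0]
    for c,r,z0,z1 in specs:
        m=(np.hypot(*(P[:,:2]-c).T)<r)&(P[:,2]>z0)&(P[:,2]<z1); q=P[m]
        if m.sum()>9: print(m.sum(),q.mean(0).round(4),cv2.minAreaRect((q[:,:2]*1000).astype(np.float32)))
E
python3 - <<'E'
from m import *
s=observe(); print(s['time'],s['tcp_pos'],s['orientation'],s['qpos'].round(1))
im=cam('wrist'); save(im,'w1.png')
rects(im,[([.5175,.1655],.028,.05,.066),([.5805,.1405],.028,.05,.066),([.545,.15],.09,.018,.03)])
E
```

```text
0.55 [ 0.18690402 -0.5701225   0.19818403] [-1.79997155e+02 -2.06058329e-04  1.81511578e+01] [-78.4  20.6  86.5  -0.   72.9  -6.6]validation failed for argument at $[0]...
validation failed for argument at $[0]...
validation failed for argument at $[0]...
validation failed for argument at $[0]...
validation failed for argument at $[0]...
```

View pics/w1.png

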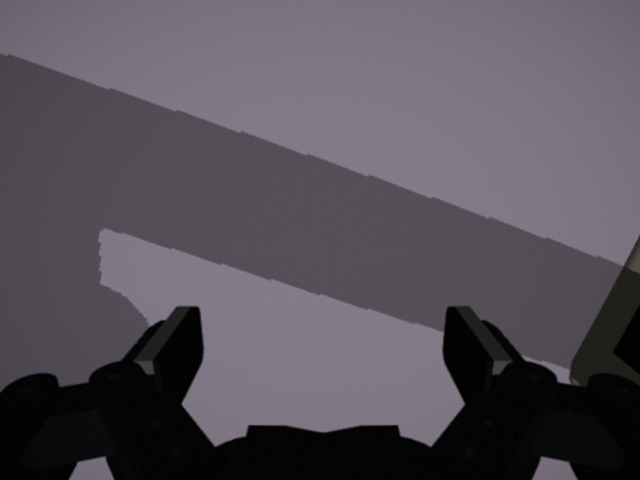

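This picture shows only bare table and the open fingers, because the moves were refused and every key has to be given. I'll send them again in full.

```bash
python3 -m jog '[{"ax":0,"ay":0,"az":0,"tx":27.1,"ty":-29.8,"tz":0,"gripper":0},{"ax":0,"ay":0,"az":0,"tx":27.1,"ty":-29.8,"tz":0,"gripper":0},{"ax":0,"ay":0,"az":0,"tx":27.1,"ty":-29.8,"tz":0,"gripper":0},{"ax":0,"ay":0,"az":0,"tx":27.1,"ty":-29.8,"tz":0,"gripper":0},{"ax":0,"ay":0,"az":0,"tx":27.1,"ty":-29.8,"tz":0,"gripper":0},{"ax":0,"ay":0,"az":0,"tx":27.1,"ty":-29.8,"tz":0,"gripper":0},{"ax":0,"ay":0,"az":0,"tx":27.1,"ty":-29.8,"tz":0,"gripper":0},{"ax":0,"ay":0,"az":0,"tx":27.1,"ty":-29.8,"tz":0,"gripper":0},{"ax":0,"ay":0,"az":0,"tx":27.1,"ty":-29.8,"tz":0,"gripper":0},{"ax":0,"ay":0,"az":0,"tx":27.1,"ty":-29.8,"tz":0,"gripper":0}]' 40
```

```text
time: 1.43
tcp_pos: [0.352, -0.2008, 0.1985]
orientation: [180.0, -0.0, 18.1]
wrist_force: [0.8, -0.5, 0.2]
gripper_width: 0.0853
grasp_force: 0.0
```

```bash
python3 -m jog '[{"ax":0,"ay":0,"az":0,"tx":27.1,"ty":-29.8,"tz":0,"gripper":0},{"ax":0,"ay":0,"az":0,"tx":27.1,"ty":-29.8,"tz":0,"gripper":0},{"ax":0,"ay":0,"az":0,"tx":27.1,"ty":-29.8,"tz":0,"gripper":0},{"ax":0,"ay":0,"az":0,"tx":27.1,"ty":-29.8,"tz":0,"gripper":0},{"ax":0,"ay":0,"az":0,"tx":27.1,"ty":-29.8,"tz":0,"gripper":0},{"ax":0,"ay":0,"az":0,"tx":27.1,"ty":-29.8,"tz":0,"gripper":0},{"ax":0,"ay":0,"az":0,"tx":27.1,"ty":-29.8,"tz":0,"gripper":0},{"ax":0,"ay":0,"az":0,"tx":27.1,"ty":-29.8,"tz":0,"gripper":0},{"ax":0,"ay":0,"az":0,"tx":27.1,"ty":-29.8,"tz":0,"gripper":0},{"ax":0,"ay":0,"az":0,"tx":27.1,"ty":-29.8,"tz":0,"gripper":0}]'
python3 -m jog '[{"ax":0,"ay":0,"az":-0.122,"tx":0,"ty":0,"tz":0,"gripper":0},{"ax":0,"ay":0,"az":-0.122,"tx":0,"ty":0,"tz":0,"gripper":0},{"ax":0,"ay":0,"az":-0.122,"tx":0,"ty":0,"tz":0,"gripper":0},{"ax":0,"ay":0,"az":-0.122,"tx":0,"ty":0,"tz":0,"gripper":0},{"ax":0,"ay":0,"az":-0.122,"tx":0,"ty":0,"tz":0,"gripper":0},{"ax":0,"ay":0,"az":-0.122,"tx":0,"ty":0,"tz":0,"gripper":0},{"ax":0,"ay":0,"az":-0.122,"tx":0,"ty":0,"tz":0,"gripper":0},{"ax":0,"ay":0,"az":-0.122,"tx":0,"ty":0,"tz":0,"gripper":0},{"ax":0,"ay":0,"az":-0.122,"tx":0,"ty":0,"tz":0,"gripper":0},{"ax":0,"ay":0,"az":-0.122,"tx":0,"ty":0,"tz":0,"gripper":0}]'
python3 -m jog '[{"ax":0,"ay":0,"az":-0.122,"tx":0,"ty":0,"tz":0,"gripper":0},{"ax":0,"ay":0,"az":-0.122,"tx":0,"ty":0,"tz":0,"gripper":0},{"ax":0,"ay":0,"az":-0.122,"tx":0,"ty":0,"tz":0,"gripper":0},{"ax":0,"ay":0,"az":-0.122,"tx":0,"ty":0,"tz":0,"gripper":0},{"ax":0,"ay":0,"az":-0.122,"tx":0,"ty":0,"tz":0,"gripper":0},{"ax":0,"ay":0,"az":-0.122,"tx":0,"ty":0,"tz":0,"gripper":0},{"ax":0,"ay":0,"az":-0.122,"tx":0,"ty":0,"tz":0,"gripper":0},{"ax":0,"ay":0,"az":-0.122,"tx":0,"ty":0,"tz":0,"gripper":0},{"ax":0,"ay":0,"az":-0.122,"tx":0,"ty":0,"tz":0,"gripper":0},{"ax":0,"ay":0,"az":-0.122,"tx":0,"ty":0,"tz":0,"gripper":0}]'
python3 -m jog '[{"ax":0,"ay":0,"az":0,"tx":0,"ty":0,"tz":0,"gripper":0},{"ax":0,"ay":0,"az":0,"tx":0,"ty":0,"tz":0,"gripper":0},{"ax":0,"ay":0,"az":0,"tx":0,"ty":0,"tz":0,"gripper":0}]'
python3 - <<'E'
from m import *
s=observe(); print(s['time'],s['tcp_pos'],s['orientation'],s['qpos'].round(1))
im=cam('wrist'); save(im,'w2.png')
rects(im,[([.5175,.1655],.028,.05,.066),([.5805,.1405],.028,.05,.066),([.545,.15],.09,.018,.03)])
E
```

```text
time: 2.27
tcp_pos: [0.5167, 0.1673, 0.1984]
orientation: [180.0, -0.0, 18.2]
wrist_force: [0.7, -0.0, -0.1]
gripper_width: 0.0855
grasp_force: 0.0
time: 3.1
tcp_pos: [0.5163, 0.1651, 0.1983]
orientation: [180.0, -0.0, 88.4]
wrist_force: [0.0, 0.5, -0.9]
gripper_width: 0.0854
grasp_force: 0.0
time: 3.93
tcp_pos: [0.5163, 0.1651, 0.1983]
orientation: [180.0, 0.0, 158.3]
wrist_force: [-0.8, 0.3, -0.2]
gripper_width: 0.0855
grasp_force: 0.0
time: 4.18
tcp_pos: [0.5163, 0.1651, 0.1983]
orientation: [180.0, 0.0, 157.8]
wrist_force: [-0.5, 0.7, -1.5]
gripper_width: 0.0853
grasp_force: 0.0
4.1833 [0.51628248 0.16510726 0.19830722] [1.79989620e+02 2.68254788e-03 1.57750376e+02] [ 10.4  15.8  93.7   0.   70.5 -57.3]
203 [0.5163 0.1662 0.0576] ((516.7267456054688, 166.0728302001953), (12.842809677124023, 35.738250732421875), 68.00491333007812)
191 [0.5784 0.141  0.0571] ((579.6002197265625, 140.43487548828125), (23.6530704498291, 25.184206008911133), 67.14969635009766)
2251 [0.5426 0.1553 0.0241] ((548.5394897460938, 152.90621948242188), (64.07028198242188, 140.8043670654297), 68.39672088623047)
```

View pics/w2.png

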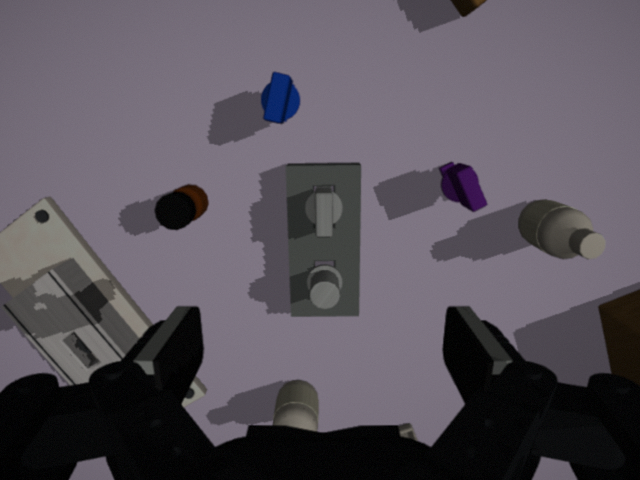

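The wrist picture confirms it: the grey bar handle at (325,213) and the round-knobbed plug at (323,287) are both in the block, and the blue and purple look-alikes are loose at (280,98) and (462,187). I'll go down and grip.

```bash
python3 -m jog '[{"ax":0,"ay":0,"az":-0.006,"tx":0,"ty":1.1,"tz":35,"gripper":0},{"ax":0,"ay":0,"az":0,"tx":0,"ty":0,"tz":35,"gripper":0},{"ax":0,"ay":0,"az":0,"tx":0,"ty":0,"tz":35,"gripper":0},{"ax":0,"ay":0,"az":0,"tx":0,"ty":0,"tz":35,"gripper":0},{"ax":0,"ay":0,"az":0,"tx":0,"ty":0,"tz":17,"gripper":0},{"ax":0,"ay":0,"az":0,"tx":0,"ty":0,"tz":10,"gripper":0},{"ax":0,"ay":0,"az":0,"tx":0,"ty":0,"tz":0,"gripper":120},{"ax":0,"ay":0,"az":0,"tx":0,"ty":0,"tz":0,"gripper":160},{"ax":0,"ay":0,"az":0,"tx":0,"ty":0,"tz":0,"gripper":160},{"ax":0,"ay":0,"az":0,"tx":0,"ty":0,"tz":0,"gripper":160}]' 60
python3 -m jog '[{"ax":0,"ay":0,"az":0,"tx":0,"ty":0,"tz":0,"gripper":255},{"ax":0,"ay":0,"az":0,"tx":0,"ty":0,"tz":0,"gripper":255},{"ax":0,"ay":0,"az":0,"tx":0,"ty":0,"tz":0,"gripper":255},{"ax":0,"ay":0,"az":0,"tx":0,"ty":0,"tz":0,"gripper":255},{"ax":0,"ay":0,"az":0,"tx":0,"ty":0,"tz":0,"gripper":255},{"ax":0,"ay":0,"az":0,"tx":0,"ty":0,"tz":0,"gripper":255}]' 60
```

```text
time: 5.07
tcp_pos: [0.5183, 0.1664, 0.0329]
orientation: [179.9, 0.2, 158.3]
wrist_force: [0.2, -0.2, 0.6]
gripper_width: 0.0388
grasp_force: 0.0
time: 5.57
tcp_pos: [0.5167, 0.1661, 0.0313]
orientation: [180.0, -0.0, 158.3]
wrist_force: [-0.9, 0.6, 0.8]
gripper_width: -0.0
grasp_force: 0.0
```

Run:
```python
from m import *
s=observe(); print(s['time'],s['tcp_pos'],s['gripper_width'],s['grasp_force'],s['wrist_force'])
a=cam('wrist'); b=cam('top'); save(a,'w3a.png',None,.6)
c=np.hstack([cv2.resize(a['color'],(480,360)),cv2.resize(b['color'][190:310,240:350],(330,360))])[:,:,::-1]
cv2.imwrite('pics/w3.png',c)
```

```text
5.5667 [0.51666905 0.16609887 0.03131104] -2.7944488071358633e-05 0.0 [-0.91689232  0.6461199   0.82159043]
```

View pics/w3.png

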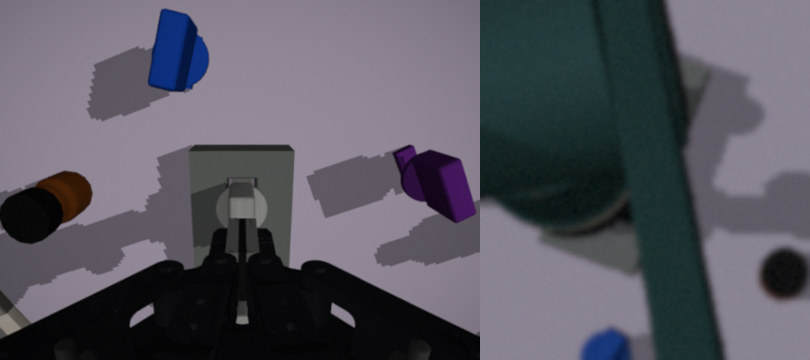

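Run:
```python
from m import *
a=cam('wrist'); save(a,'w4.png',(220,200,420,350),4)
z=a['z_map']
for r in (230,260,280,300,320,340): print(r,z[r,290:360:5].round(3))
s=observe(); print(s['gripper_width'],s['grasp_force'])
```

```text
230 [0.189 0.188 0.188 0.189 0.188 0.188 0.188 0.19  0.189 0.188 0.189 0.189
 0.19  0.19 ]
260 [0.192 0.189 0.188 0.165 0.163 0.162 0.162 0.162 0.162 0.161 0.188 0.189
 0.    0.193]
280 [0.192 0.192 0.191 0.16  0.16  0.16  0.159 0.16  0.161 0.159 0.192 0.19
 0.192 0.192]
300 [0.198 0.198 0.194 0.141 0.141 0.141 0.141 0.142 0.142 0.141 0.143 0.194
 0.2   0.199]
320 [0.135 0.137 0.136 0.127 0.126 0.127 0.128 0.128 0.127 0.127 0.127 0.136
 0.137 0.136]
340 [0.111 0.11  0.112 0.113 0.113 0.117 0.117 0.118 0.118 0.113 0.112 0.11
 0.111 0.109]
-0.00018676625952636678 0.0
```

View pics/w4.png

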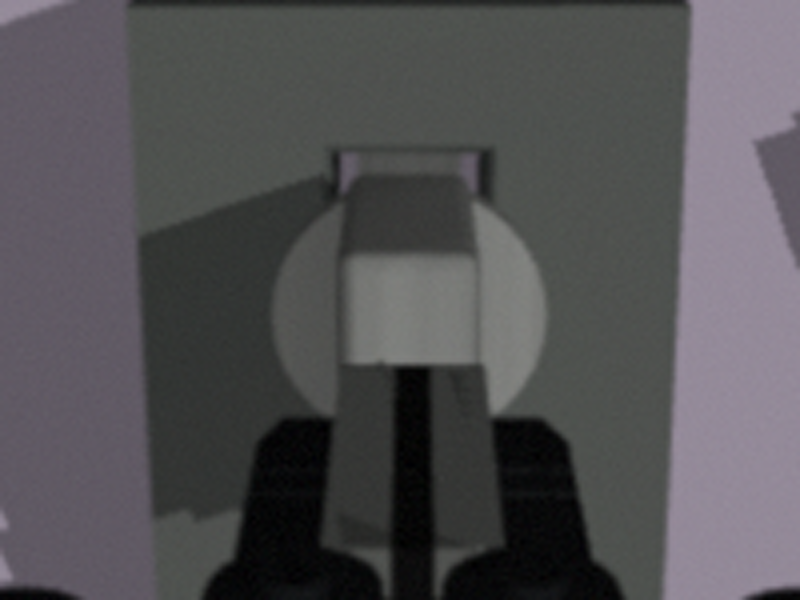

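The bar and collar sit centred under the tool, with the bar top at about (325,280). The fingers look shut through the bar's outline, with no grip force and no opening. I'll open up, then close in small steps and watch the opening.

```bash
python3 -m jog '[{"ax":0,"ay":0,"az":0,"tx":0,"ty":0,"tz":0,"gripper":120},{"ax":0,"ay":0,"az":0,"tx":0,"ty":0,"tz":0,"gripper":120},{"ax":0,"ay":0,"az":0,"tx":0,"ty":0,"tz":0,"gripper":120},{"ax":0,"ay":0,"az":0,"tx":0,"ty":0,"tz":0,"gripper":120},{"ax":0,"ay":0,"az":0,"tx":0,"ty":0,"tz":0,"gripper":120}]' 60
python3 - <<'E'
from m import *
a=cam('wrist'); save(a,'w5.png',(220,200,420,350),4)
rects(a,[([.5175,.1655],.028,.054,.062),([.545,.15],.09,.018,.03)])
b=cam('top');rects(b,[([.5805,.1405],.028,.05,.066)])
s=observe(); print(s['gripper_width'],s['grasp_force'],s['wrist_force'])
E
```

```text
time: 6.13
tcp_pos: [0.5166, 0.1661, 0.0312]
orientation: [180.0, -0.0, 158.3]
wrist_force: [-0.6, -0.1, 0.2]
gripper_width: 0.0451
grasp_force: 0.0
739 [0.5156 0.166  0.0576] ((516.5888061523438, 165.4050750732422), (13.69434642791748, 35.62583541870117), 69.00330352783203)
5754 [0.5317 0.1599 0.0242] ((540.6301879882812, 156.26942443847656), (64.3046646118164, 123.28555297851562), 68.40654754638672)
0.044584249686592546 0.0 [ 0.49347768  0.29787257 -0.41079059]
```

View pics/w5.png

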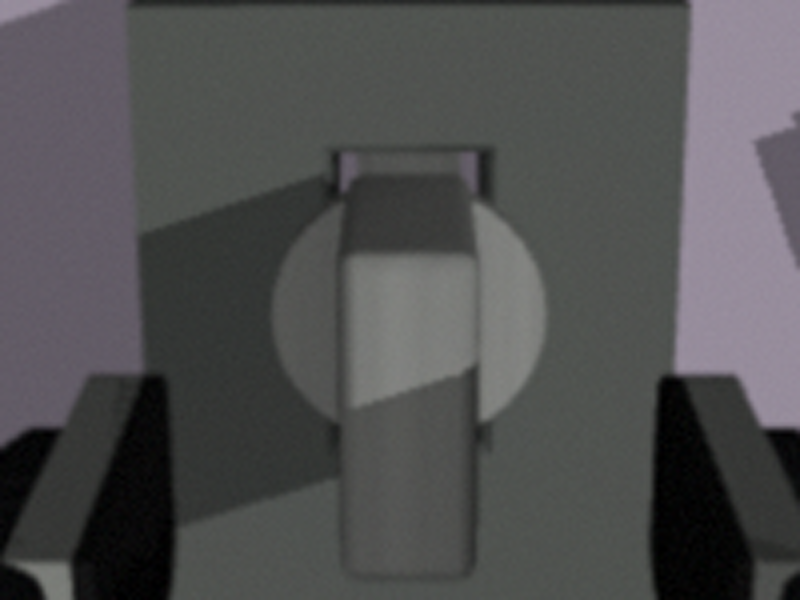

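The anchor is undisturbed, bar centred at about (322,307). The finger ends at about (255,294) and (392,294) seem to end above the bar's top, so I'll measure where the finger ends really are.

Run:
```python
from m import *
a=cam('wrist'); v,u=np.mgrid[270:340,220:420]; uv=np.c_[u.ravel(),v.ravel()]
d=a['z_map'][uv[:,1],uv[:,0]]; P=pts(a,uv)
m=(d>0)&(P[:,2]>.0635); T=pose(observe()); q=(P[m]-T[:3,3])@T[:3,:3]
for s in (-1,1):
    k=q[np.sign(q[:,1])==s]; i=k[:,2].argsort()[::-1][:40]; print(len(k),(k[i].mean(0)*1000).round(1),(k.max(0)*1000).round(1))
print('tip world z',P[m][:,2].min())
```

```text
1689 [  0.6 -22.7 -36.6] [ 11.2 -22.2 -34.3]
1514 [  0.3  22.7 -36.4] [ 11.3  34.5 -33.6]
tip world z 0.0648304229063007
```

The depth map puts the real finger ends about 35 mm behind the reported TCP, at z of about 0.065, so the first grip shut above the bar. I'll go down a further 29 mm and grip.

```bash
python3 -m jog '[{"ax":0,"ay":0,"az":0,"tx":0,"ty":0,"tz":8,"gripper":120},{"ax":0,"ay":0,"az":0,"tx":0,"ty":0,"tz":8,"gripper":120},{"ax":0,"ay":0,"az":0,"tx":0,"ty":0,"tz":8,"gripper":120},{"ax":0,"ay":0,"az":0,"tx":0,"ty":0,"tz":5,"gripper":120},{"ax":0,"ay":0,"az":0,"tx":0,"ty":0,"tz":0,"gripper":120}]' 60
python3 -m jog '[{"ax":0,"ay":0,"az":0,"tx":0,"ty":0,"tz":0,"gripper":255},{"ax":0,"ay":0,"az":0,"tx":0,"ty":0,"tz":0,"gripper":255},{"ax":0,"ay":0,"az":0,"tx":0,"ty":0,"tz":0,"gripper":255},{"ax":0,"ay":0,"az":0,"tx":0,"ty":0,"tz":0,"gripper":255},{"ax":0,"ay":0,"az":0,"tx":0,"ty":0,"tz":0,"gripper":255},{"ax":0,"ay":0,"az":0,"tx":0,"ty":0,"tz":0,"gripper":255}]' 60
```

```text
time: 6.7
tcp_pos: [0.5153, 0.1658, 0.0005]
orientation: [-179.9, -0.2, 158.3]
wrist_force: [-0.9, 0.6, -0.1]
gripper_width: 0.0449
grasp_force: 0.0
time: 7.2
tcp_pos: [0.517, 0.1662, 0.0026]
orientation: [180.0, 0.0, 158.3]
wrist_force: [0.5, -0.8, 0.9]
gripper_width: 0.013
grasp_force: 59.1
```

The grip is good: 13 mm opening, 59 N. Now I'll lift straight up, carry the anchor to beside the dock and turn it.

```bash
python3 -m jog '[{"ax":0,"ay":0,"az":0,"tx":0,"ty":0,"tz":-10,"gripper":255},{"ax":0,"ay":0,"az":0,"tx":0,"ty":0,"tz":-20,"gripper":255},{"ax":0,"ay":0,"az":0,"tx":0,"ty":0,"tz":-30,"gripper":255},{"ax":0,"ay":0,"az":0,"tx":0,"ty":0,"tz":-30,"gripper":255},{"ax":0,"ay":0,"az":0,"tx":0,"ty":0,"tz":-30,"gripper":255},{"ax":0,"ay":0,"az":0,"tx":0,"ty":0,"tz":0,"gripper":255}]'
python3 -m jog '[{"ax":0,"ay":0,"az":0,"tx":-21.8,"ty":-25.2,"tz":0,"gripper":255},{"ax":0,"ay":0,"az":0,"tx":-21.8,"ty":-25.2,"tz":0,"gripper":255},{"ax":0,"ay":0,"az":0,"tx":-21.8,"ty":-25.2,"tz":0,"gripper":255},{"ax":0,"ay":0,"az":0,"tx":-21.8,"ty":-25.2,"tz":0,"gripper":255},{"ax":0,"ay":0,"az":0,"tx":-21.8,"ty":-25.2,"tz":0,"gripper":255},{"ax":0,"ay":0,"az":0,"tx":-21.8,"ty":-25.2,"tz":0,"gripper":255},{"ax":0,"ay":0,"az":0,"tx":-21.8,"ty":-25.2,"tz":0,"gripper":255},{"ax":0,"ay":0,"az":0,"tx":-21.8,"ty":-25.2,"tz":0,"gripper":255}]'
python3 -m jog '[{"ax":0,"ay":0,"az":-0.1117,"tx":0,"ty":0,"tz":0,"gripper":255},{"ax":0,"ay":0,"az":-0.1117,"tx":0,"ty":0,"tz":0,"gripper":255},{"ax":0,"ay":0,"az":-0.1117,"tx":0,"ty":0,"tz":0,"gripper":255},{"ax":0,"ay":0,"az":-0.1117,"tx":0,"ty":0,"tz":0,"gripper":255},{"ax":0,"ay":0,"az":-0.1117,"tx":0,"ty":0,"tz":0,"gripper":255},{"ax":0,"ay":0,"az":0,"tx":0,"ty":0,"tz":0,"gripper":255},{"ax":0,"ay":0,"az":0,"tx":0,"ty":0,"tz":0,"gripper":255},{"ax":0,"ay":0,"az":0,"tx":0,"ty":0,"tz":0,"gripper":255}]'
python3 - <<'E'
from m import *
s=observe(); print(s['time'],s['tcp_pos'],s['orientation'],s['gripper_width'],s['wrist_force'])
a=cam('wrist'); save(a,'w6.png')
rects(a,[([.553,-.095],.12,.040,.048),([.54,-.09],.16,.007,.018)])
b=cam('top');rects(b,[([.5805,.1405],.028,.05,.066)])
E
```

```text
time: 7.7
tcp_pos: [0.5207, 0.1669, 0.1285]
orientation: [179.7, 0.5, 158.3]
wrist_force: [1.4, 0.5, -0.5]
gripper_width: 0.0129
grasp_force: 58.9
time: 8.37
tcp_pos: [0.6039, -0.0872, 0.1222]
orientation: [180.0, -0.0, 158.3]
wrist_force: [-0.0, 0.7, -1.4]
gripper_width: 0.0125
grasp_force: 59.0
time: 9.03
tcp_pos: [0.6039, -0.0856, 0.1222]
orientation: [180.0, -0.0, -169.9]
wrist_force: [0.1, 0.3, -1.6]
gripper_width: 0.0126
grasp_force: 59.0
9.0333 [ 0.60388687 -0.08558188  0.12215156] [ 1.79984079e+02 -2.09054204e-02 -1.69881811e+02] 0.012592767828223826 [ 0.06506169  0.3020893  -1.56624594]
6561 [ 0.5459 -0.097   0.044 ] ((552.8329467773438, -95.8031005859375), (149.5306396484375, 70.47354125976562), 10.525226593017578)
3567 [ 0.5435 -0.093   0.012 ] ((553.193359375, -39.24433135986328), (210.06854248046875, 211.462646484375), 10.179234504699707)
38 [0.5798 0.1407 0.0584] ((579.4385986328125, 141.77484130859375), (22.371227264404297, 22.303756713867188), 89.55961608886719)
```

View pics/w6.png

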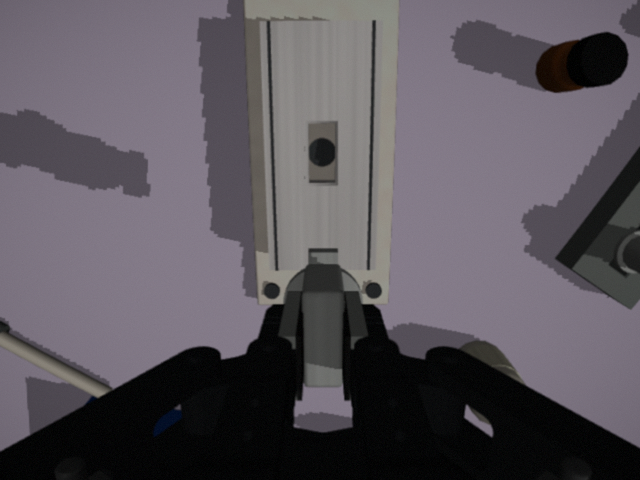

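The held anchor's bar is at (322,335), with its foot end showing at (323,257). The mouth is an oblong from about (308,122) to (338,184), in line with the foot. I'll measure both.

Run:
```python
from m import *
a=cam('wrist'); T=pose(observe())
# mouth: depth below roof within track
v,u=np.mgrid[100:210,285:360]; uv=np.c_[u.ravel(),v.ravel()]; P=pts(a,uv); d=a['z_map'][uv[:,1],uv[:,0]]
m=(d>0)&(P[:,2]<.041)
Q=pts(a,uv[m],z=.044); print('hole',m.sum(),cv2.minAreaRect((Q[:,:2]*1000).astype(np.float32)),'%.1f..'%(1000*P[m][:,2].min()))
e=search_frame('dock_face','wrist')[:1]; 
c=pts(a,[[308,122],[338,122],[338,184],[308,184]],z=.044); print('corners',c.round(4),c.mean(0))
cm=cv2.minAreaRect((c[:,:2]*1000).astype(np.float32)); print(cm)
# bar top in tool frame
v,u=np.mgrid[230:400,280:365]; uv=np.c_[u.ravel(),v.ravel()]; P=pts(a,uv); q=(P-T[:3,3])@T[:3,:3]*1000
m=(abs(q[:,2]+55)<4)&(abs(q[:,1])<7.2)&(abs(q[:,0])<30); print('bar top',m.sum(),q[m].mean(0),q[m].min(0),q[m].max(0))
m=(abs(q[:,2]+23)<4)&(abs(q[:,0])<30)&(abs(q[:,1])<20); print('collar',m.sum(),q[m].mean(0),q[m].min(0),q[m].max(0))
m=(abs(q[:,2]+6)<4)&(abs(q[:,0])<30)&(abs(q[:,1])<9); print('foot top',m.sum(),q[m].mean(0),q[m].min(0),q[m].max(0))
```

```text
hole 1557 ((552.9469604492188, -95.31208038330078), (35.49848937988281, 17.34742546081543), 9.709576606750488) 9.3..
corners [[ 0.5365 -0.1069  0.044 ]
 [ 0.5333 -0.0893  0.044 ]
 [ 0.5698 -0.0824  0.044 ]
 [ 0.5731 -0.1007  0.044 ]] [ 0.55318716 -0.09481714  0.044     ]
((553.185302734375, -94.81140899658203), (37.19534683227539, 18.579824447631836), 10.194512367248535)
bar top 4061 [  1.64929161  -0.37325378 -55.15603573] [-18.52201445  -7.19910365 -58.89992204] [ 18.26629135   7.13477847 -51.02891306]
collar 584 [  8.62809565  -0.39574992 -24.96225252] [ 2.43017391e-02 -1.62144702e+01 -2.69668856e+01] [ 17.2876308   15.38048792 -20.52968864]
foot top 434 [13.56802973 -0.40217825 -5.92546976] [ 9.97672047 -6.8082697  -8.2727131 ] [16.03918778  5.97520751 -2.0636422 ]
```

```bash
python3 -m jog '[{"ax":0,"ay":0,"az":-0.004,"tx":20,"ty":0,"tz":0,"gripper":255},{"ax":0,"ay":0,"az":0,"tx":20,"ty":0,"tz":0,"gripper":255},{"ax":0,"ay":0,"az":0,"tx":11.7,"ty":0,"tz":0,"gripper":255},{"ax":0,"ay":0,"az":0,"tx":0,"ty":0,"tz":20,"gripper":255},{"ax":0,"ay":0,"az":0,"tx":0,"ty":0,"tz":20,"gripper":255},{"ax":0,"ay":0,"az":0,"tx":0,"ty":0,"tz":20,"gripper":255},{"ax":0,"ay":0,"az":0,"tx":0,"ty":0,"tz":10,"gripper":255},{"ax":0,"ay":0,"az":0,"tx":0,"ty":0,"tz":0,"gripper":255},{"ax":0,"ay":0,"az":0,"tx":0,"ty":0,"tz":0,"gripper":255},{"ax":0,"ay":0,"az":0,"tx":0,"ty":0,"tz":0,"gripper":255}]'
python3 - <<'E'
from m import *
s=observe(); print(s['time'],s['tcp_pos'],s['orientation'],s['wrist_force'])
a=cam('wrist'); save(a,'w7.png',(220,180,420,330),4)
rects(a,[([.553,-.095],.12,.042,.046)])
E
```

```text
time: 10.07
tcp_pos: [0.5543, -0.0953, 0.0531]
orientation: [-180.0, 0.1, -169.5]
wrist_force: [0.0, 0.4, -0.9]
gripper_width: 0.013
grasp_force: 59.0
10.0667 [ 0.55427811 -0.09532141  0.05310296] [-1.79964450e+02  8.00031984e-02 -1.69481410e+02] [ 0.01395849  0.35284388 -0.9494365 ]
6908 [ 0.5214 -0.1016  0.044 ] ((553.6236572265625, -95.74256896972656), (150.56790161132812, 70.52369689941406), 10.407910346984863)
```

View pics/w7.png

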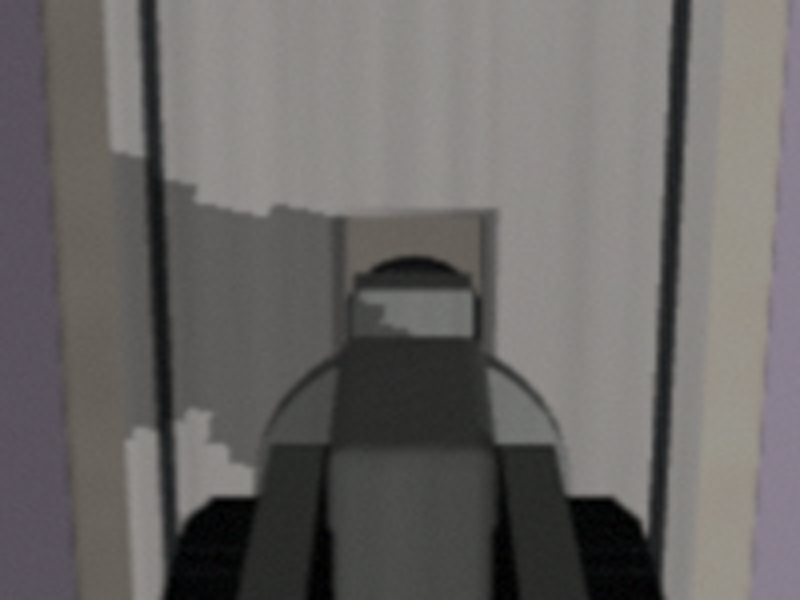

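The foot (columns 353–475 of the crop) is centred in the mouth (333–497). I'll check along x by computing the mouth's far edge at row 210 against the foot's lower end edge at row 275.

Run:
```python
from m import *
a=cam('wrist'); T=pose(observe())
f=lambda v,z:((pts(a,[[323.7,v]],z=z)-T[:3,3])@T[:3,:3]*1000).round(1)
print('mouth far edge',f(180+210/4,.044),'foot end low',f(180+275/4,T[2,3]),'foot end top',f(180+290/4,T[2,3]+.006))
```

```text
mouth far edge [[20.1  0.1  9.3]] foot end low [[15.1  0.1 -0. ]] foot end top [[15.2  0.1 -6. ]]
```

```bash
python3 -m jog '[{"ax":0,"ay":0,"az":0.002,"tx":1.8,"ty":0,"tz":3,"gripper":255},{"ax":0,"ay":0,"az":0,"tx":0,"ty":0,"tz":3,"gripper":255},{"ax":0,"ay":0,"az":0,"tx":0,"ty":0,"tz":1,"gripper":255},{"ax":0,"ay":0,"az":0,"tx":0,"ty":0,"tz":1,"gripper":255},{"ax":0,"ay":0,"az":0,"tx":0,"ty":0,"tz":0.5,"gripper":255},{"ax":0,"ay":0,"az":0,"tx":0,"ty":0,"tz":0.5,"gripper":255},{"ax":0,"ay":0,"az":0,"tx":0,"ty":0,"tz":0,"gripper":255}]'
python3 -m jog '[{"ax":0,"ay":0,"az":0,"tx":0,"ty":0,"tz":0.5,"gripper":255},{"ax":0,"ay":0,"az":0,"tx":0,"ty":0,"tz":0.5,"gripper":255},{"ax":0,"ay":0,"az":0,"tx":0,"ty":0,"tz":0,"gripper":255}]'
```

```text
time: 10.75
tcp_pos: [0.5515, -0.0954, 0.0431]
orientation: [180.0, -0.0, -169.6]
wrist_force: [0.2, -0.1, -0.1]
gripper_width: 0.0125
grasp_force: 59.0
time: 11.0
tcp_pos: [0.5515, -0.0954, 0.0422]
orientation: [180.0, -0.0, -169.6]
wrist_force: [0.1, -0.0, -1.1]
gripper_width: 0.0131
grasp_force: 59.0
```

```bash
python3 -m jog '[{"ax":0,"ay":0,"az":0,"tx":-0.7,"ty":0,"tz":0.5,"gripper":255},{"ax":0,"ay":0,"az":0,"tx":0,"ty":0,"tz":0.7,"gripper":255},{"ax":0,"ay":0,"az":0,"tx":0,"ty":0,"tz":0.8,"gripper":255},{"ax":0,"ay":0,"az":0,"tx":0,"ty":0,"tz":0,"gripper":255}]'
python3 -m jog '[{"ax":0,"ay":0,"az":0,"tx":0,"ty":0,"tz":1,"gripper":255},{"ax":0,"ay":0,"az":0,"tx":0,"ty":0,"tz":1,"gripper":255},{"ax":0,"ay":0,"az":0,"tx":0,"ty":0,"tz":0,"gripper":255}]'
```

```text
time: 11.33
tcp_pos: [0.5521, -0.0952, 0.04]
orientation: [180.0, -0.0, -169.6]
wrist_force: [0.0, -0.1, -0.9]
gripper_width: 0.0128
grasp_force: 59.0
time: 11.58
tcp_pos: [0.5521, -0.0952, 0.038]
orientation: [180.0, -0.0, -169.6]
wrist_force: [-0.6, -0.5, -1.1]
gripper_width: 0.0126
grasp_force: 59.0
```

The foot is in the mouth with no side load. I'll lower it to the pad and press to about 7 mm.

```bash
python3 -m jog '[{"ax":0,"ay":0,"az":0,"tx":0,"ty":0,"tz":2,"gripper":255},{"ax":0,"ay":0,"az":0,"tx":0,"ty":0,"tz":2,"gripper":255},{"ax":0,"ay":0,"az":0,"tx":0,"ty":0,"tz":1.5,"gripper":255},{"ax":0,"ay":0,"az":0,"tx":0,"ty":0,"tz":0,"gripper":255},{"ax":0,"ay":0,"az":0,"tx":0,"ty":0,"tz":0,"gripper":255}]'
python3 -m jog '[{"ax":0,"ay":0,"az":0,"tx":0,"ty":0,"tz":2,"gripper":255},{"ax":0,"ay":0,"az":0,"tx":0,"ty":0,"tz":2,"gripper":255},{"ax":0,"ay":0,"az":0,"tx":0,"ty":0,"tz":0,"gripper":255},{"ax":0,"ay":0,"az":0,"tx":0,"ty":0,"tz":0,"gripper":255}]'
```

```text
time: 12.0
tcp_pos: [0.552, -0.0952, 0.0325]
orientation: [180.0, -0.0, -169.6]
wrist_force: [-0.0, 1.0, -1.3]
gripper_width: 0.0131
grasp_force: 59.0
time: 12.33
tcp_pos: [0.5526, -0.0953, 0.029]
orientation: [-180.0, 0.0, -169.6]
wrist_force: [-0.8, -0.1, 3.8]
gripper_width: 0.0127
grasp_force: 59.6
```

```bash
python3 -m jog '[{"ax":0,"ay":0,"az":0,"tx":0,"ty":0,"tz":2,"gripper":255},{"ax":0,"ay":0,"az":0,"tx":0,"ty":0,"tz":2,"gripper":255},{"ax":0,"ay":0,"az":0,"tx":0,"ty":0,"tz":0.3,"gripper":255},{"ax":0,"ay":0,"az":0,"tx":0,"ty":0,"tz":0,"gripper":255},{"ax":0,"ay":0,"az":0,"tx":0,"ty":0,"tz":0,"gripper":255}]'
```

```text
time: 12.75
tcp_pos: [0.5525, -0.0953, 0.0248]
orientation: [-180.0, 0.0, -169.6]
wrist_force: [-2.1, 0.9, 7.1]
gripper_width: 0.0127
grasp_force: 60.1
```

Pressed about 7 mm at 8 N. Now the clockwise turn, which is +az.

```bash
python3 -m jog '[{"ax":0,"ay":0,"az":0.05,"tx":0,"ty":0,"tz":0,"gripper":255},{"ax":0,"ay":0,"az":0.05,"tx":0,"ty":0,"tz":0,"gripper":255},{"ax":0,"ay":0,"az":0.05,"tx":0,"ty":0,"tz":0,"gripper":255},{"ax":0,"ay":0,"az":0.05,"tx":0,"ty":0,"tz":0,"gripper":255},{"ax":0,"ay":0,"az":0,"tx":0,"ty":0,"tz":0,"gripper":255}]'
python3 -c "
from h import *
s=observe();print(s['torque'],s['tcp_pos'],s['gripper_width'])"
```

```text
time: 13.17
tcp_pos: [0.5529, -0.0955, 0.025]
orientation: [-180.0, 0.1, 178.8]
wrist_force: [-0.2, 0.6, 7.1]
gripper_width: 0.0126
grasp_force: 60.2
[0.03979352 0.12564656 0.01504634] [ 0.55294218 -0.09549645  0.02496067] 0.012603889817867054
```

Turning freely, with low forces and torque.

```bash
python3 -m jog '[{"ax":0,"ay":0,"az":0.08,"tx":0,"ty":0,"tz":0,"gripper":255},{"ax":0,"ay":0,"az":0.08,"tx":0,"ty":0,"tz":0,"gripper":255},{"ax":0,"ay":0,"az":0.08,"tx":0,"ty":0,"tz":0,"gripper":255},{"ax":0,"ay":0,"az":0.08,"tx":0,"ty":0,"tz":0,"gripper":255},{"ax":0,"ay":0,"az":0.08,"tx":0,"ty":0,"tz":0,"gripper":255},{"ax":0,"ay":0,"az":0.08,"tx":0,"ty":0,"tz":0,"gripper":255},{"ax":0,"ay":0,"az":0.08,"tx":0,"ty":0,"tz":0,"gripper":255},{"ax":0,"ay":0,"az":0.08,"tx":0,"ty":0,"tz":0,"gripper":255}]'
python3 -m jog '[{"ax":0,"ay":0,"az":0.08,"tx":0,"ty":0,"tz":0,"gripper":255},{"ax":0,"ay":0,"az":0.08,"tx":0,"ty":0,"tz":0,"gripper":255},{"ax":0,"ay":0,"az":0.08,"tx":0,"ty":0,"tz":0,"gripper":255},{"ax":0,"ay":0,"az":0.08,"tx":0,"ty":0,"tz":0,"gripper":255},{"ax":0,"ay":0,"az":0.08,"tx":0,"ty":0,"tz":0,"gripper":255},{"ax":0,"ay":0,"az":0.08,"tx":0,"ty":0,"tz":0,"gripper":255},{"ax":0,"ay":0,"az":0.06,"tx":0,"ty":0,"tz":0,"gripper":255},{"ax":0,"ay":0,"az":0.04,"tx":0,"ty":0,"tz":0,"gripper":255},{"ax":0,"ay":0,"az":0,"tx":0,"ty":0,"tz":0,"gripper":255}]'
python3 -c "
from h import *
s=observe();print(s['torque'],s['tcp_pos'],s['gripper_width'],s['orientation'])"
```

```text
time: 13.83
tcp_pos: [0.5534, -0.0957, 0.0251]
orientation: [180.0, 0.1, 142.1]
wrist_force: [0.6, -0.5, 7.0]
gripper_width: 0.0124
grasp_force: 60.2
time: 14.58
tcp_pos: [0.5534, -0.0957, 0.0251]
orientation: [179.9, 0.1, 108.9]
wrist_force: [-0.4, 1.3, 6.8]
gripper_width: 0.0129
grasp_force: 60.2
[-0.0446858   0.03982843 -0.04730924] [ 0.55337388 -0.09570287  0.02506152] 0.01289548580466267 [1.79897968e+02 7.64832661e-02 1.08927733e+02]
```

```bash
python3 -m jog '[{"ax":0,"ay":0,"az":0.05,"tx":0,"ty":0,"tz":0,"gripper":255},{"ax":0,"ay":0,"az":0.05,"tx":0,"ty":0,"tz":0,"gripper":255},{"ax":0,"ay":0,"az":0.04,"tx":0,"ty":0,"tz":0,"gripper":255},{"ax":0,"ay":0,"az":0.01,"tx":0,"ty":0,"tz":0,"gripper":255},{"ax":0,"ay":0,"az":0,"tx":0,"ty":0,"tz":0,"gripper":255},{"ax":0,"ay":0,"az":0,"tx":0,"ty":0,"tz":0,"gripper":255}]'
python3 -c "
from h import *
s=observe();print(s['torque'],s['tcp_pos'],s['gripper_width'],s['orientation'])"
```

```text
time: 15.08
tcp_pos: [0.5534, -0.0957, 0.0251]
orientation: [179.9, 0.1, 100.5]
wrist_force: [0.3, 0.0, 7.4]
gripper_width: 0.0128
grasp_force: 60.2
[-0.00082286  0.03149216 -0.00488887] [ 0.55341709 -0.09568392  0.02509736] 0.012833912528245209 [1.79882151e+02 6.07820093e-02 1.00453685e+02]
```

```bash
python3 -m jog '[{"ax":0,"ay":0,"az":0,"tx":0,"ty":0,"tz":-1.5,"gripper":255},{"ax":0,"ay":0,"az":0,"tx":0,"ty":0,"tz":-1.5,"gripper":255},{"ax":0,"ay":0,"az":0,"tx":0,"ty":0,"tz":-1.3,"gripper":255},{"ax":0,"ay":0,"az":0,"tx":0,"ty":0,"tz":0,"gripper":255},{"ax":0,"ay":0,"az":0,"tx":0,"ty":0,"tz":0,"gripper":255}]'
python3 -m jog '[{"ax":0,"ay":0,"az":0,"tx":0,"ty":0,"tz":0,"gripper":200},{"ax":0,"ay":0,"az":0,"tx":0,"ty":0,"tz":0,"gripper":150},{"ax":0,"ay":0,"az":0,"tx":0,"ty":0,"tz":0,"gripper":120},{"ax":0,"ay":0,"az":0,"tx":0,"ty":0,"tz":0,"gripper":120},{"ax":0,"ay":0,"az":0,"tx":0,"ty":0,"tz":0,"gripper":120},{"ax":0,"ay":0,"az":0,"tx":0,"ty":0,"tz":0,"gripper":120}]' 40
```

```text
time: 15.5
tcp_pos: [0.5533, -0.0956, 0.029]
orientation: [179.9, 0.0, 100.5]
wrist_force: [2.0, -1.1, 3.0]
gripper_width: 0.0127
grasp_force: 59.6
time: 16.0
tcp_pos: [0.5519, -0.0951, 0.0285]
orientation: [-180.0, -0.0, 100.5]
wrist_force: [0.4, -0.7, -0.2]
gripper_width: 0.0454
grasp_force: 0.0
```

Released. Now I'll back straight up and check.

```bash
python3 -m jog '[{"ax":0,"ay":0,"az":0,"tx":0,"ty":0,"tz":-15,"gripper":120},{"ax":0,"ay":0,"az":0,"tx":0,"ty":0,"tz":-25,"gripper":120},{"ax":0,"ay":0,"az":0,"tx":0,"ty":0,"tz":-30,"gripper":120},{"ax":0,"ay":0,"az":0,"tx":0,"ty":0,"tz":-30,"gripper":120},{"ax":0,"ay":0,"az":0,"tx":0,"ty":0,"tz":-30,"gripper":120},{"ax":0,"ay":0,"az":0,"tx":0,"ty":0,"tz":0,"gripper":120},{"ax":0,"ay":0,"az":0,"tx":0,"ty":0,"tz":0,"gripper":120},{"ax":0,"ay":0,"az":0,"tx":0,"ty":0,"tz":0,"gripper":120}]'
python3 - <<'E'
from m import *
a=cam('wrist'); save(a,'w8.png')
rects(a,[([.553,-.095],.035,.078,.092),([.553,-.095],.03,.049,.060),([.553,-.095],.12,.041,.047)])
E
```

```text
time: 16.67
tcp_pos: [0.5517, -0.0951, 0.1583]
orientation: [-180.0, -0.0, 100.5]
wrist_force: [-0.6, 0.5, -0.7]
gripper_width: 0.0454
grasp_force: 0.0
309 [ 0.553  -0.0944  0.0845] ((553.5471801757812, -94.97118377685547), (13.835166931152344, 34.990318298339844), 10.260040283203125)
168 [ 0.5534 -0.0947  0.0549] ((553.0250854492188, -93.29510498046875), (31.102384567260742, 30.641630172729492), 6.391849040985107)
4287 [ 0.5529 -0.0933  0.0439] ((553.1463623046875, -95.43441772460938), (150.31570434570312, 69.59651184082031), 10.508488655090332)
```

View pics/w8.png

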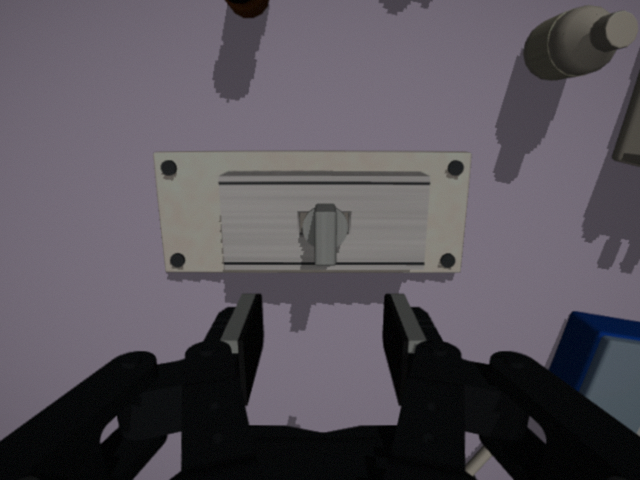

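The anchor stands crosswise in the mouth at (325,230), and the fingers are clear of it. Its bar top is at z = 84.5 mm and its collar top at 55 mm, which match the locked heights. It is square to the track within about half a degree.

```bash
python3 -c "
from rig import *
print(finish_job())"
```

```text
the job is handed in; nothing more can be done
None
```

The steel anchor is locked crosswise in the docking track and the job is handed in at about 17 s: the highest wrist force I read was about 8 N, the robot is touching nothing, and nothing else was moved.

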